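Line up the plaster foot models by size on the drying board

TASK

Stand the four plaster foot models on the four cork pads of the drying board in order of size, the smallest on the pad next to the steel bookend and the largest at the far end of the row. Each one stands upright and straight along its pad, ankle centred over the dark round spot, toes pointing away from the robot along the dark line. Set them down gently, without dropping them or tipping any over, and let go of them all.

Things in the scene. Friction and masses are not known exactly. Their poses are not given: they have to be found in the camera images.
- cast_a_ankle (a point): White plaster foot model, 114 mm heel to toe, 46 wide, 90 tall, on its flat sole. An upright round ankle stump, 36 mm in diameter, flat on top, is gripped from above. Point: on the stump's axis 20 mm below its top, 70 mm above the sole. x points to the toes, z up; toes reach 91 mm ahead of the axis, heel 23 mm back; round the stump the foot is at most 31 mm high.
- cast_b_ankle (a point): White plaster foot model, 80 mm heel to toe, 32 wide, 74 tall, on its flat sole. An upright round ankle stump, 28 mm in diameter, flat on top, is gripped from above. Point: on the stump's axis 20 mm below its top, 54 mm above the sole. x points to the toes, z up; toes reach 64 mm ahead of the axis, heel 16 mm back; round the stump the foot is at most 22 mm high.
- cast_c_ankle (a point): White plaster foot model, 131 mm heel to toe, 52 wide, 98 tall, on its flat sole. An upright round ankle stump, 40 mm in diameter, flat on top, is gripped from above. Point: on the stump's axis 20 mm below its top, 78 mm above the sole. x points to the toes, z up; toes reach 104 mm ahead of the axis, heel 27 mm back; round the stump the foot is at most 35 mm high.
- cast_d_ankle (a point): White plaster foot model, 97 mm heel to toe, 39 wide, 82 tall, on its flat sole. An upright round ankle stump, 32 mm in diameter, flat on top, is gripped from above. Point: on the stump's axis 20 mm below its top, 62 mm above the sole. x points to the toes, z up; toes reach 77 mm ahead of the axis, heel 20 mm back; round the stump the foot is at most 26 mm high.
- pad_p: One of four like cork pads, 156 x 76 x 3 mm, fixed 105 mm apart in a row on a 15 mm plywood board; which is where varies. Origin: centre of the underside (top 3 mm higher, 18 mm over the table); x along the pad, away from the robot, z up. A dark round spot, 48 mm across, is centred 36 mm from the pad's centre towards -x; a dark line runs from it towards +x.
- pad_q: One of four like cork pads, 156 x 76 x 3 mm, fixed 105 mm apart in a row on a 15 mm plywood board; which is where varies. Origin: centre of the underside (top 3 mm higher, 18 mm over the table); x along the pad, away from the robot, z up. A dark round spot, 48 mm across, is centred 36 mm from the pad's centre towards -x; a dark line runs from it towards +x.
- pad_r: One of four like cork pads, 156 x 76 x 3 mm, fixed 105 mm apart in a row on a 15 mm plywood board; which is where varies. Origin: centre of the underside (top 3 mm higher, 18 mm over the table); x along the pad, away from the robot, z up. A dark round spot, 48 mm across, is centred 36 mm from the pad's centre towards -x; a dark line runs from it towards +x.
- pad_s: One of four like cork pads, 156 x 76 x 3 mm, fixed 105 mm apart in a row on a 15 mm plywood board; which is where varies. Origin: centre of the underside (top 3 mm higher, 18 mm over the table); x along the pad, away from the robot, z up. A dark round spot, 48 mm across, is centred 36 mm from the pad's centre towards -x; a dark line runs from it towards +x.
- bookend: Steel bookend: upright plate 110 mm long (parallel to the pads), 3 mm thick, 70 mm tall on a flat foot 36 mm wide, fixed on the board at one end of the row (either end), 95 mm from the middle of the nearest pad. The row's other end has a low wooden strip, 12 mm tall. Origin: centre of the underside; x along the plate, z up.
Things that resemble listed ones, but are neither listed nor needed, are in the scene too. What is shaped like the part that bears cast_d_ankle but green is not meant. Leave any green look-alike of the part that bears cast_c_ankle alone.

How it is judged (in metres and radians):
At the end, for the whole second after the job is handed in: From the bookend outwards: the 80, 97, 114 and 131 mm models; each ankle axis within 13 mm of its dark spot along and across the pad, toes away from the robot along the pad within 15 degrees, on its sole (height within 5 mm, tilt under 0.08 rad), at rest (x of cast_b_ankle in the frame of bookend between -0.049 and -0.023 m and (y of cast_b_ankle in the frame of bookend between 0.082 and 0.108 m or y of cast_b_ankle in the frame of bookend between -0.108 and -0.082 m) and z of cast_b_ankle in the frame of bookend between 0.052 and 0.062 m and angle between the x axis of each of cast_b_ankle, cast_d_ankle, cast_a_ankle, cast_c_ankle and the x axis of bookend, either way round below 0.26 rad and ((horizontal distance between cast_b_ankle and pad_p below 0.06 m and x of pad_p in the frame of cast_b_ankle above 0 m) or (horizontal distance between cast_b_ankle and pad_q below 0.06 m and x of pad_q in the frame of cast_b_ankle above 0 m) or (horizontal distance between cast_b_ankle and pad_r below 0.06 m and x of pad_r in the frame of cast_b_ankle above 0 m) or (horizontal distance between cast_b_ankle and pad_s below 0.06 m and x of pad_s in the frame of cast_b_ankle above 0 m)) and angle between each of cast_b_ankle, cast_d_ankle, cast_a_ankle, cast_c_ankle's own z axis and vertical below 0.08 rad and linear speed of each of cast_b, cast_d, cast_a, cast_c below 0.02 m/s and x of cast_d_ankle in the frame of bookend between -0.049 and -0.023 m and (y of cast_d_ankle in the frame of bookend between 0.187 and 0.213 m or y of cast_d_ankle in the frame of bookend between -0.213 and -0.187 m) and z of cast_d_ankle in the frame of bookend between 0.06 and 0.07 m and ((horizontal distance between cast_d_ankle and pad_p below 0.06 m and x of pad_p in the frame of cast_d_ankle above 0 m) or (horizontal distance between cast_d_ankle and pad_q below 0.06 m and x of pad_q in the frame of cast_d_ankle above 0 m) or (horizontal distance between cast_d_ankle and pad_r below 0.06 m and x of pad_r in the frame of cast_d_ankle above 0 m) or (horizontal distance between cast_d_ankle and pad_s below 0.06 m and x of pad_s in the frame of cast_d_ankle above 0 m)) and x of cast_a_ankle in the frame of bookend between -0.049 and -0.023 m and (y of cast_a_ankle in the frame of bookend between 0.292 and 0.318 m or y of cast_a_ankle in the frame of bookend between -0.318 and -0.292 m) and z of cast_a_ankle in the frame of bookend between 0.068 and 0.078 m and ((horizontal distance between cast_a_ankle and pad_p below 0.06 m and x of pad_p in the frame of cast_a_ankle above 0 m) or (horizontal distance between cast_a_ankle and pad_q below 0.06 m and x of pad_q in the frame of cast_a_ankle above 0 m) or (horizontal distance between cast_a_ankle and pad_r below 0.06 m and x of pad_r in the frame of cast_a_ankle above 0 m) or (horizontal distance between cast_a_ankle and pad_s below 0.06 m and x of pad_s in the frame of cast_a_ankle above 0 m)) and x of cast_c_ankle in the frame of bookend between -0.049 and -0.023 m and (y of cast_c_ankle in the frame of bookend between 0.397 and 0.423 m or y of cast_c_ankle in the frame of bookend between -0.423 and -0.397 m) and z of cast_c_ankle in the frame of bookend between 0.076 and 0.086 m and ((horizontal distance between cast_c_ankle and pad_p below 0.06 m and x of pad_p in the frame of cast_c_ankle above 0 m) or (horizontal distance between cast_c_ankle and pad_q below 0.06 m and x of pad_q in the frame of cast_c_ankle above 0 m) or (horizontal distance between cast_c_ankle and pad_r below 0.06 m and x of pad_r in the frame of cast_c_ankle above 0 m) or (horizontal distance between cast_c_ankle and pad_s below 0.06 m and x of pad_s in the frame of cast_c_ankle above 0 m))); the robot touches nothing.
It fails at once if a foot model is tipped over (leans by more than 40 degrees) (angle between any of cast_b_ankle, cast_d_ankle, cast_a_ankle, cast_c_ankle's own z axis and vertical above 0.7 rad).
It fails at once if a foot model is dropped onto the board (moves faster than 0.5 m/s over the board with its sole within 30 mm of the pads) ((linear speed of cast_b above 0.5 m/s and z of cast_b_ankle in the frame of bookend below 0.087 m and x of cast_b_ankle in the frame of bookend between -0.09 and 0.09 m) or (linear speed of cast_d above 0.5 m/s and z of cast_d_ankle in the frame of bookend below 0.095 m and x of cast_d_ankle in the frame of bookend between -0.09 and 0.09 m) or (linear speed of cast_a above 0.5 m/s and z of cast_a_ankle in the frame of bookend below 0.103 m and x of cast_a_ankle in the frame of bookend between -0.09 and 0.09 m) or (linear speed of cast_c above 0.5 m/s and z of cast_c_ankle in the frame of bookend below 0.111 m and x of cast_c_ankle in the frame of bookend between -0.09 and 0.09 m)).
It also fails if it takes over 120 s, if anything falls off the work surface, if the arm or the gripper's body presses on something with over 40 N, if the wrist force passes 120 N, or if a joint passes its speed limit or range.

ROBOT

A 6-joint arm with a two-finger parallel gripper is mounted at the origin on the work surface. World frame = base frame: x ahead of the robot, y to its left, z up, the work surface at z = 0. Lengths are in mm, angles in rad, forces in N, time in s.
With the tool pointing down it reaches from about 350 to 775 mm from the base axis. Payload 7.3 kg.
Tool frame: the origin (TCP) lies at the very end of the fingers, on their centre line; the grasp point (between the pads) lies 19 mm behind it (bot.grip_point_offset is the distance from the TCP to the grasp point, in mm); z points along the fingers, y is the line along which they close (so a half turn about z gives the same grasp; the last joint's range is limited). The gripper opens to 92 mm and grips with 3 to 60 N. Pads are 19 mm wide; open, the fingers measure 130 mm over their backs; the gripper's body (75 mm by 190 mm) begins 47 mm behind the grasp point.
Start: joints at [-1.489, 0.342, 1.524, -0, 1.275, -0.146], TCP at [118.585, -511.451, 226.741] pointing down, gripper open.
Joint ranges: [-2.53, 2.53], [-0.77, 2.02], [0.04, 2.7], [-1, 4.14], [0.28, 2.66], [-3.11, 3.11]. Speed limits (rad/s): [2.57, 2.57, 3.14, 3.14, 3.14, 3.14].

INTERFACE

Orientations are given as [roll, pitch, yaw] about the fixed x, y, z axes, in that order (R = Rz(yaw) Ry(pitch) Rx(roll)).
In Python, from plant import bot gives the robot as it stands. The module is installed in compiled form; this text tells all that it offers.
- The arm moves only by the shell command python3 -m jog 'ROWS' [OPENING]. ROWS is JSON, a list of rows, each a list of 6 numbers: the shift along the tool's x, y, z in mm, then the turn, a rotation vector about the tool's x, y, z in rad. In form: [[dx, dy, dz, rx, ry, rz], ...]. A call has 1 to 12 rows; each row shifts and turns the commanded pose from where the row before left it, along the tool's axes as they then stand; what a row does not reach is not made up. A row lasts 1/10 s, in which the tool goes at most 50 mm and 8.59 degrees, less where a joint would pass 70% of its speed; a pose out of reach is approached as far as the arm can. A call with a gripper value outside its range is refused whole. OPENING is the opening in per cent of the stroke, from 0 (shut) to 100 (fully open), set as the call begins (- or left out, the last holds). The fingers move at their own pace and stop on an object; the grip force is fixed at half the most. Time passes only in rows, so rows that do not move let the fingers close. It gives the time, the measured TCP pose, the force, the opening and the grip force at its end, in the units of the state.
- bot.get_obs(): the state, without advancing time (a new reading comes with each control period).
- bot.capture(name): name is "scene" or "side" or "wrist"; returns the picture (384x512x3 uint8, red, green, blue); there is no depth.
- bot.camera_model(name): a dict with "fx", "fy", "cx", "cy" (pixels), "position" and "orientation" of the camera in the world; the wrist camera has in their place "T_tool_cam" (4x4, takes a point from camera to tool coordinates, whose origin is the TCP and whose axes are the flange's). Camera axes: x right, y down, z forward; pixel columns grow to the right and rows downward; lengths in mm; the calibration is good to about 2 mm. A picture is of the moment at which its call begins: read the wrist's pose just before it. camera_model takes no time and is no camera call.
- bot.close_job(): hands the job in; it is judged then, once.
Trained networks look in the newest picture that a camera, given by its name, has taken for a name from the list of things; names that differ only in an ending like _2 or _b are one class to them, and where a whole thing is asked for, a point or a joint stands for the part that bears it (a point fixed in the world has none). Each returns a list of dicts, best first, with "p" (0 to 1); they miss things now and then, are a little off and sometimes report something else, mostly with a low value. They report only what shows in the picture. A call takes as long as a camera call. They do not tell look-alikes from the thing itself.
- bot.outline_of(target, camera): "mask" (384x512 bool, what is visible of it) and "pixel" ([column, row] in pixels, amid what is visible of it).
The state is a dict: "time": time; "joint_positions": joint angles; "dq": joint speeds; "tau": joint torques, N m; "tool_pos": TCP position; "tcp_rot": TCP orientation; "contact_force": force on the tool from outside, world axes, zero at the start; "moment": the same for the moment, N m; "grip_width": finger opening in mm; "finger_force": force on a finger pad.
Only numpy, scipy, OpenCV 4.12 (cv2) and the standard library are available. Lean on these libraries where they do the work, as an engineer would, in place of code of your own. Each camera call takes 0.05 s, during which the arm holds its last target. There are 200 camera calls.

## Working session

There is one attempt and no reset: what is moved stays moved. The work goes in short steps, Python scripts to look and compute and a shell command to move; the robot and the scene stay as the last step left them, time stands still between calls to the robot, and variables do not carry over. Pictures are saved under pics/ and viewed, at most 14 in all, crops included, and the job is handed in when it is done.

```bash
mkdir -p pics; python3 - <<'E'
from plant import bot
import cv2,numpy as np
o=bot.get_obs();print({k:np.round(v,3).tolist() for k,v in o.items()})
for n in("scene","side"):
    cv2.imwrite(f"pics/{n}0.png",bot.capture(n)[:,:,::-1]);m=bot.camera_model(n);print(n,m)
print(bot.camera_model("wrist"))
for t in("cast_a_ankle","pad_p","bookend"):
  for n in("scene","side"):
    for d in bot.outline_of(t,n):
        ys,xs=np.where(d["mask"]);print(t,n,round(d["p"],2),np.round(d["pixel"]),d["mask"].sum(),xs.min(),xs.max(),ys.min(),ys.max())
E
```

```text
{'time': 0.0, 'joint_positions': [-1.489, 0.343, 1.525, 0.0, 1.275, -0.146], 'dq': [0.001, -0.0, -0.002, 0.001, 0.001, -0.001], 'tau': [-0.0, -43.124, -24.422, 0.072, 0.056, -0.0], 'tool_pos': [118.537, -511.02, 226.059], 'tcp_rot': [-3.14, -0.0, 0.228], 'contact_force': [-0.059, -0.083, -0.199], 'moment': [-0.022, -0.033, -0.04], 'finger_force': 0.0, 'grip_width': 91.794}
scene {'fx': 370.7083286341984, 'fy': 370.7083286341984, 'cx': 252.04905945176844, 'cy': 195.81687094121162, 'position': array([836.1642422 , 276.52809405, 847.6150458 ]), 'orientation': array([-2.63278794,  0.00595634,  2.21788785])}
side {'fx': 492.9831401084006, 'fy': 492.9831401084006, 'cx': 252.07540947563461, 'cy': 190.86891567086397, 'position': array([ 452.03993002, -851.78433122,  832.38802949]), 'orientation': array([-2.27936538,  0.00689085, -0.06602797])}
{'fx': 291.66782837681177, 'fy': 291.66782837681177, 'cx': 253.40214760325645, 'cy': 192.3459087463339, 'T_tool_cam': array([[-4.46713945e-04, -9.60976790e-01, -2.76628650e-01,
         7.61594877e+01],
       [ 9.99999792e-01, -3.00833509e-04, -5.69788533e-04,
        -2.06651149e-01],
       [ 4.64334388e-04, -2.76628847e-01,  9.60976725e-01,
        -1.56948001e+02],
       [ 0.00000000e+00,  0.00000000e+00,  0.00000000e+00,
         1.00000000e+00]])}
cast_a_ankle scene 0.92 [224. 159.] 522 214 235 139 173
cast_a_ankle side 0.94 [226. 266.] 1270 193 239 231 286
pad_p scene 0.89 [171. 223.] 1817 140 206 194 253
pad_p scene 0.86 [234. 277.] 2186 200 267 247 314
pad_p scene 0.82 [201. 251.] 2092 168 235 219 282
pad_p scene 0.65 [267. 316.] 2497 232 302 276 350
pad_p side 0.9 [313. 188.] 1236 285 347 179 199
pad_p side 0.73 [320. 249.] 1863 287 359 237 264
pad_p side 0.71 [316. 167.] 1097 285 344 155 174
pad_p side 0.66 [317. 218.] 1488 286 353 206 229
bookend scene 0.65 [304. 345.] 984 280 323 319 368
bookend side 0.84 [312. 134.] 985 292 332 122 147
```

View pics/scene0.png

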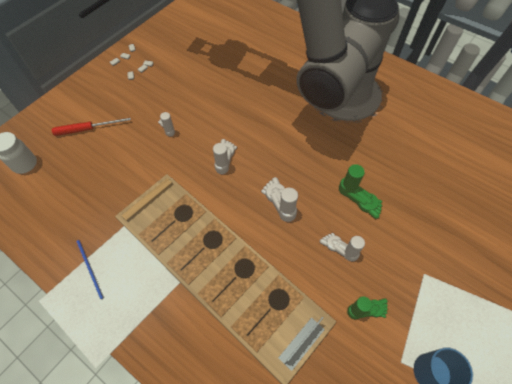

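View pics/side0.png

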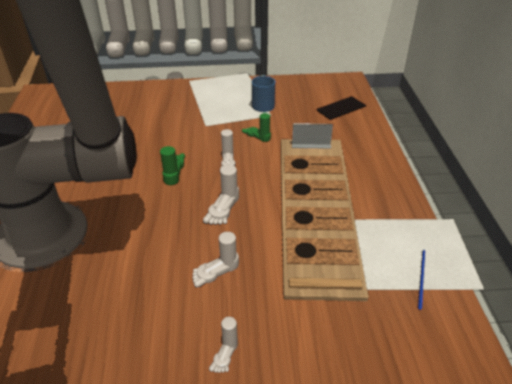

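```bash
python3 - <<'E'
from plant import bot
import numpy as np
for t in("cast_b_ankle","cast_c_ankle","cast_d_ankle"):
  for n in("scene","side"):
    for d in bot.outline_of(t,n):
        ys,xs=np.where(d["mask"]);print(t,n,round(d["p"],2),np.round(d["pixel"]),d["mask"].sum(),xs.min(),xs.max(),ys.min(),ys.max())
E
```

```text
cast_b_ankle scene 0.75 [166. 124.] 266 160 175 112 135
cast_b_ankle side 0.74 [225. 346.] 855 210 237 317 371
cast_b_ankle side 0.58 [316. 135.] 976 292 332 122 147
cast_c_ankle scene 0.6 [358. 193.] 1097 339 381 164 217
cast_c_ankle scene 0.59 [282. 194.] 910 262 297 177 220
cast_c_ankle side 0.83 [170. 166.] 697 160 184 146 184
cast_c_ankle side 0.78 [226. 200.] 1170 204 239 164 223
cast_d_ankle scene 0.83 [348. 244.] 643 322 364 234 258
cast_d_ankle scene 0.77 [368. 307.] 710 347 387 296 318
cast_d_ankle side 0.9 [228. 149.] 454 221 235 129 166
cast_d_ankle side 0.75 [263. 133.] 477 242 270 113 141
```

The white feet are at scene pixels (166,124), (224,159), (282,194) and (348,244), which look like b, a, c and d. The green look-alikes at (358,193) and (368,307) are to be left alone. The four spots run (184,213), (213,240), (245,268), (279,299), with the bookend at (304,345) next to the last one. I'll fit positions by matching silhouettes in both views.

```bash
cat > h.py <<'E'
from plant import bot
import cv2,numpy as np
from scipy.spatial.transform import Rotation as R
from scipy.optimize import minimize
def cam(n,obs=None):
    m=bot.camera_model(n);T=np.eye(4)
    if n=="wrist":
        T[:3,:3]=R.from_euler("xyz",obs["tcp_rot"]).as_matrix();T[:3,3]=obs["tool_pos"];T=T@m["T_tool_cam"]
    else: T[:3,:3]=R.from_euler("xyz",m["orientation"]).as_matrix();T[:3,3]=m["position"]
    return np.array([[m["fx"],0,m["cx"]],[0,m["fy"],m["cy"]],[0,0,1]]),T
def proj(c,P):
    K,T=c;q=(np.asarray(P)-T[:3,3])@T[:3,:3]@K.T;return q[:,:2]/q[:,2:]
def ground(c,uv,z):
    K,T=c;d=T[:3,:3]@np.linalg.inv(K)@[uv[0],uv[1],1];return T[:3,3]+d*(z-T[2,3])/d[2]
# toe, heel, width, height, stump diameter, foot height
G=dict(a=(91,23,46,90,36,31),b=(64,16,32,74,28,22),c=(104,27,52,98,40,35),d=(77,20,39,82,32,26))
a=np.linspace(0,2*np.pi,24)
def sil(c,k,x,y,yaw,z0=0):
    t,h,w,H,D,f=G[k];r=D/2;img=np.zeros((384*4,512*4),np.uint8)
    cyl=np.array([[r*np.cos(i),r*np.sin(i),z] for z in(0,H) for i in a])
    # heel half disc, tapered toe
    foot=[[max(-h,-w/2*1.1)*np.cos(i)*(1 if np.cos(i)>0 else 0)-(0),.4*w*np.sin(i),z] for z in(0,f*.8) for i in a]
    foot+=[[p*t,s*w*q,z] for p,q,z in((.6,.5,0),(.85,.5,0),(1,.25,0),(.6,.45,f*.6),(.95,.3,f*.35)) for s in(-1,1)]
    foot+=[[.2*t,s*.3*w,f] for s in(-1,1)]
    Rz=R.from_euler("z",yaw).as_matrix()
    for S in(cyl,np.array(foot)):
        p=proj(c,S@Rz.T+[x,y,z0]);cv2.fillConvexPoly(img,cv2.convexHull(np.round(p*4+1.5).astype(np.int32)),1)
    return img
def fit(k,cms,x,y,yaws=np.arange(-3.14,3.14,.4),z0=0):
    def cost(p):
        s=0
        for c,m in cms:
            i=sil(c,k,p[0],p[1],p[2]/30,z0);s+=1-(i&m).sum()/max(1,(i|m).sum())
        return s/len(cms)
    best=min((minimize(cost,[x,y,w*30],method="Nelder-Mead",options=dict(initial_simplex=[[x,y,w*30],[x+8,y,w*30],[x,y+8,w*30],[x,y,w*30+10]],xatol=.2,fatol=1e-4,maxiter=80)) for w in yaws),key=lambda r:r.fun)
    return best.x[0],best.x[1],np.angle(np.exp(1j*best.x[2]/30)),best.fun
up=lambda m:cv2.resize(m.astype(np.uint8),None,fx=4,fy=4,interpolation=cv2.INTER_LINEAR)
E
python3 - <<'E'
from h import *
pix=dict(a=((224,159),(226,266)),b=((166,124),(225,346)),c=((282,194),(226,200)),d=((348,244),(228,149)))
im={n:bot.capture(n) for n in("scene","side")}
C={n:cam(n) for n in im}
for k in "abcd":
    cms=[];P=[]
    for n,u in zip(im,pix[k]):
        ds=bot.outline_of(f"cast_{k}_ankle",n);ds.sort(key=lambda d:np.hypot(*(np.array(d["pixel"])-u)))
        if not ds: print("miss",k,n);continue
        d=ds[0]
        m=d["mask"];cms.append((C[n],up(m)));P.append(ground(C[n],d["pixel"],40)[:2])
    x,y=np.mean(P,0)
    print(k,np.round(P).tolist(),np.round(fit(k,cms,x,y),3))
S=[]
for n in im:
    g=im[n].max(2);U=np.zeros(g.shape,bool)
    for d in bot.outline_of("pad_p",n):
        m=cv2.morphologyEx(d["mask"].astype(np.uint8),cv2.MORPH_CLOSE,np.ones((5,5)))
        D=cv2.morphologyEx(((g<75)&(m>0)).astype(np.uint8),cv2.MORPH_OPEN,cv2.getStructuringElement(2,(5,5)))
        q,l,s,c=cv2.connectedComponentsWithStats(D);i=1+s[1:,4].argmax();print(n,np.round(c[i]),s[i,4],np.round(ground(C[n],c[i],18),1),"pad ctr",np.round(ground(C[n],np.argwhere(m).mean(0)[::-1],18),1))
    for d in bot.outline_of("bookend",n)[:1]: print("bookend",np.round(ground(C[n],d["pixel"],40),0))
E
```

```text
miss a side
a [[433.0, -129.0]] [ 4.38456e+02 -1.30524e+02 -2.59800e+00  1.63000e-01]
b [[440.0, -330.0], [430.0, -347.0]] [ 4.37416e+02 -3.27949e+02 -2.07400e+00  1.89000e-01]
c [[440.0, 62.0], [439.0, 41.0]] [ 4.51576e+02  8.88120e+01 -2.08600e+00  1.25000e-01]
d [[451.0, 251.0], [451.0, 261.0]] [ 4.52359e+02  2.72172e+02 -1.62000e+00  2.37000e-01]
scene [244. 268.] 260 [633.8  94.3  18. ] pad ctr [671.3  91.4  18. ]
scene [278. 299.] 302 [644.3 198.5  18. ] pad ctr [682.3 195.7  18. ]
scene [183. 213.] 196 [ 612.5 -114.9   18. ] pad ctr [ 650.5 -117.5   18. ]
scene [212. 239.] 229 [623.1 -10.   18. ] pad ctr [661.1 -13.   18. ]
bookend [693. 282.  40.]
side [305. 250.] 229 [ 613.9 -113.3   18. ] pad ctr [ 649.5 -118.7   18. ]
side [301. 189.] 148 [634.5  96.1  18. ] pad ctr [671.7  90.4  18. ]
side [303. 217.] 181 [624.7  -8.4  18. ] pad ctr [662. -14.  18.]
side [300. 163.] 118 [645.  201.4  18. ] pad ctr [682.5 197.4  18. ]
bookend [697. 311.  40.]
```

```bash
cat >> h.py <<'E'
def plan(x,y,z,yaw,obs=None):
    o=obs or bot.get_obs();M=R.from_euler("xyz",o["tcp_rot"]).as_matrix()
    s=M.T@(np.array([x,y,z])-o["tool_pos"]);psi=np.arctan2(M[1,0],M[0,0]);D=np.angle(np.exp(1j*(yaw-psi)))
    n=int(np.ceil(np.linalg.norm(s)/48));k=int(np.ceil(abs(D)/.145))
    print("shift",np.round(s,1),"rows",n,np.round(s/max(n,1),1),"| rz",round(-D,3),"rows",k,round(-D/max(k,1),4),"tilt",np.round(M[:2,2],4))
    return s
E
python3 -c "
from h import *
plan(437,-328,226,1.07)"
```

```text
shift [ 351.6 -106.8    0.7] rows 8 [ 44.  -13.3   0.1] | rz -0.842 rows 6 -0.1404 tilt [ 0. -0.]
```

```bash
python3 -m jog '[[44,-13.3,0,0,0,0],[44,-13.3,0,0,0,0],[44,-13.3,0,0,0,0],[44,-13.3,0,0,0,0],[44,-13.3,0,0,0,0],[44,-13.3,0,0,0,0],[44,-13.3,0,0,0,0],[44,-13.3,0,0,0,0],[0,0,0,0,0,-0.14],[0,0,0,0,0,-0.14],[0,0,0,0,0,-0.14],[0,0,0,0,0,-0.14]]'; python3 -m jog '[[0,0,0,0,0,-0.14],[0,0,0,0,0,-0.14],[0,0,0,0,0,0],[0,0,0,0,0,0]]'
cat >> h.py <<'E'
def wfit(k,x,y,yaw,fn=None):
    o=bot.get_obs();im=bot.capture("wrist");c=cam("wrist",o);ds=bot.outline_of(f"cast_{k}_ankle","wrist")
    e=proj(c,[[x,y,40]])[0];ds.sort(key=lambda d:np.hypot(*(np.array(d["pixel"])-e)));
    for d in ds: print(round(d["p"],2),np.round(d["pixel"]),d["mask"].sum())
    r=fit(k,[(c,up(ds[0]["mask"]))],x,y,yaws=[yaw-.5,yaw,yaw+.5]);print("expected",np.round(e),"fit",np.round(r,3))
    if fn:
        v=im[:,:,::-1].copy();s=cv2.resize(sil(c,k,*r[:3]),(512,384),interpolation=cv2.INTER_AREA)
        for m,col in((s,(0,0,255)),(ds[0]["mask"].astype(np.uint8),(0,255,0))):
            cv2.drawContours(v,cv2.findContours((m>0).astype(np.uint8),0,1)[0],-1,col,1)
        cv2.imwrite(fn,v)
    return r
E
python3 - <<'E'
from h import *
print(bot.get_obs()["tool_pos"],bot.get_obs()["tcp_rot"])
wfit("b",437,-328,-2.07,"pics/wb.png")
E
```

```text
time: 2.6
tool_pos: [437.6, -328.1, 226.6]
tcp_rot: [-3.142, 0.0, 0.794]
contact_force: [0.9, 0.5, -0.2]
grip_width: 92.1
finger_force: 0.0
time: 3.0
tool_pos: [437.4, -328.3, 226.7]
tcp_rot: [-3.142, 0.0, 1.064]
contact_force: [-0.4, -0.7, 0.4]
grip_width: 91.8
finger_force: 0.0
[ 437.44979547 -328.30196832  226.6956649 ] [-3.14158316e+00  4.03899577e-05  1.06400489e+00]
0.74 [254. 186.] 1112
expected [252. 174.] fit [ 4.38056e+02 -3.29454e+02 -2.02000e+00  1.24000e-01]
```

View pics/wb.png

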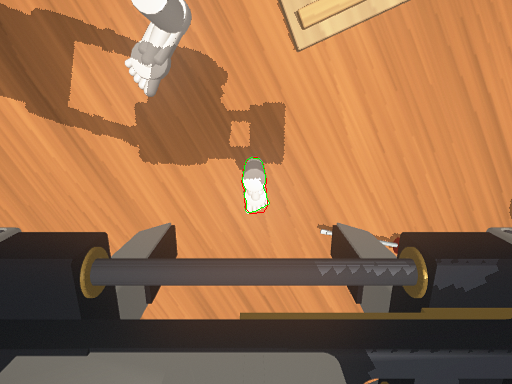

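Only b sits under the gripper, at pixel (254,186), and its fitted outline (red) matches the mask. Next I grasp it.

```bash
python3 -m jog '[[0.5,1,40,0,0,-0.056],[0,0,40,0,0,0],[0,0,40,0,0,0],[0,0,35,0,0,0],[0,0,25,0,0,0],[0,0,11.5,0,0,0],[0,0,0,0,0,0],[0,0,0,0,0,0]]';python3 -m jog '[[0,0,0,0,0,0],[0,0,0,0,0,0],[0,0,0,0,0,0],[0,0,0,0,0,0],[0,0,0,0,0,0],[0,0,0,0,0,0],[0,0,0,0,0,0],[0,0,0,0,0,0]]' 0;python3 -c "
from h import *
plan(438,-329.5,35,1.12)"
```

```text
time: 3.9
tool_pos: [439.2, -329.0, 36.3]
tcp_rot: [3.14, 0.001, 1.123]
contact_force: [-0.0, -1.2, 0.4]
grip_width: 91.9
finger_force: 0.0
time: 4.7
tool_pos: [438.5, -328.3, 35.2]
tcp_rot: [-3.142, 0.0, 1.124]
contact_force: [-0.5, 0.2, 0.3]
grip_width: 32.3
finger_force: 0.0
shift [-1.3  0.   0.2] rows 1 [-1.3  0.   0.2] | rz 0.004 rows 1 0.0038 tilt [-0.0001 -0.    ]
```

```bash
python3 -m jog '[[0,0,0,0,0,0],[0,0,0,0,0,0],[0,0,0,0,0,0],[0,0,-10,0,0,0],[0,0,-25,0,0,0],[0,0,-35,0,0,0],[0,0,-40,0,0,0],[0,0,-40,0,0,0],[0,0,-25,0,0,0],[0,0,-5,0,0,0],[0,0,0,0,0,0]]' 0;python3 -c "
from h import *
plan(644.6,200,215,3.04)"
```

```text
time: 5.8
tool_pos: [438.6, -328.4, 215.9]
tcp_rot: [3.14, 0.001, 1.124]
contact_force: [-0.5, 0.2, -0.5]
grip_width: 27.3
finger_force: 30.0
shift [ 5.655e+02 -4.270e+01  5.000e-01] rows 12 [47.1 -3.6  0. ] | rz -1.916 rows 14 -0.1369 tilt [ 0.0011 -0.0011]
```

```bash
python3 -m jog '[[20,-1.5,0,0,0,0],[35,-2.6,0,0,0,0],[45,-3.4,0,0,0,0],[45,-3.4,0,0,0,0],[45,-3.4,0,0,0,0],[45,-3.4,0,0,0,0],[45,-3.4,0,0,0,0],[45,-3.4,0,0,0,0],[45,-3.4,0,0,0,0],[45,-3.4,0,0,0,0],[45,-3.4,0,0,0,0],[45,-3.4,0,0,0,0]]';python3 -m jog '[[40,-3,0,0,0,0],[20.5,-1.4,0,0,0,0],[0,0,0,0,0,-0.07],[0,0,0,0,0,-0.13],[0,0,0,0,0,-0.13],[0,0,0,0,0,-0.13],[0,0,0,0,0,-0.13],[0,0,0,0,0,-0.13],[0,0,0,0,0,-0.13],[0,0,0,0,0,-0.13],[0,0,0,0,0,-0.13],[0,0,0,0,0,-0.13]]';python3 -m jog '[[0,0,0,0,0,-0.13],[0,0,0,0,0,-0.13],[0,0,0,0,0,-0.13],[0,0,0,0,0,-0.13],[0,0,0,0,0,-0.13],[0,0,0,0,0,-0.026],[0,0,0,0,0,0],[0,0,0,0,0,0]]';python3 - <<'E'
from h import *
plan(644.6,200,215,3.04)
for n in("scene","side","wrist"): cv2.imwrite(f"pics/{n}1.png",bot.capture(n)[:,:,::-1])
o=bot.get_obs();c=cam("wrist",o)
for t in("pad_p","bookend"):
  for d in bot.outline_of(t,"wrist"): print(t,round(d["p"],2),np.round(d["pixel"]),np.round(ground(c,d["pixel"],18)),d["mask"].sum())
E
```

```text
time: 7.0
tool_pos: [622.0, 145.3, 212.6]
tcp_rot: [-3.138, 0.002, 1.124]
contact_force: [0.5, -0.8, -0.9]
grip_width: 27.3
finger_force: 30.0
time: 8.2
tool_pos: [643.8, 199.7, 212.2]
tcp_rot: [-3.138, -0.003, 2.369]
contact_force: [-0.3, 0.5, -0.6]
grip_width: 27.5
finger_force: 30.0
time: 9.0
tool_pos: [644.4, 199.9, 214.2]
tcp_rot: [-3.141, -0.001, 3.037]
contact_force: [-0.1, -0.2, -1.2]
grip_width: 27.5
finger_force: 30.0
shift [-0.2  0.1 -0.8] rows 1 [-0.2  0.1 -0.8] | rz -0.003 rows 1 -0.0027 tilt [-0.0015 -0.0004]
pad_p 0.76 [ 85. 188.] [645. -12.  18.] 6741
pad_p 0.72 [253. 174.] [649. 200.  18.] 4870
pad_p 0.65 [170. 179.] [645.  97.  18.] 5707
pad_p 0.61 [ 20. 198.] [650. -98.  18.] 3601
bookend 0.97 [329. 191.] [682. 292.  18.] 2494
```

View pics/wrist1.png

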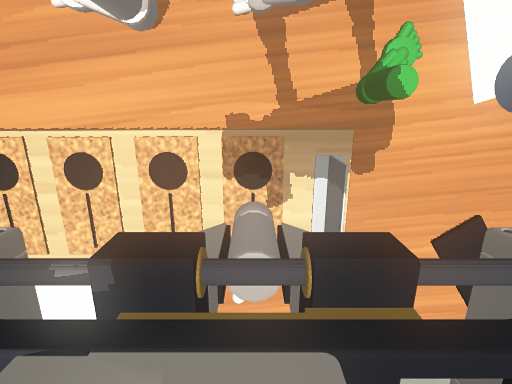

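The wrist view shows the held foot lined up over pad 4, with spots at (253,170), (168,170) and (84,170) and the bookend at (329,190) alongside. I'll check the spot positions in this view.

```bash
python3 - <<'E'
from h import *
g=cv2.imread("pics/wrist1.png").max(2);c=cam("wrist",bot.get_obs())
D=cv2.morphologyEx((g<80).astype(np.uint8),cv2.MORPH_OPEN,cv2.getStructuringElement(2,(13,13)))
q,l,s,ce=cv2.connectedComponentsWithStats(D)
for i in range(1,q):
    if 500<s[i,4]<2500: print(np.round(ce[i]),s[i],np.round(ground(c,ce[i],18),1))
E
```

```text
[461. 242.] [ 433  220   53   43 1598] [770.5 465.5  18. ]
```

```bash
python3 - <<'E'
from h import *
g=cv2.imread("pics/wrist1.png").max(2);c=cam("wrist",bot.get_obs())
print(g[170,253],g[170,168],g[170,84],g[170,220:290:6])
for u in((253,170),(168,170),(84,170)):
    m=np.zeros((386,514),np.uint8);t=g.copy();cv2.floodFill(t,m,u,255,14,14,4|cv2.FLOODFILL_MASK_ONLY|cv2.FLOODFILL_FIXED_RANGE|(1<<8))
    d=cv2.morphologyEx(m[1:-1,1:-1],cv2.MORPH_OPEN,cv2.getStructuringElement(2,(9,9)));p=np.argwhere(d).mean(0)[::-1];print(d.sum(),np.round(p,1),np.round(ground(c,p,18),1))
E
```

```text
85 104 93 [249 164 176  91  87  85  83  81  81 171 164 182]
1067 [252.9 169.6] [644.1 200.2  18. ]
1099 [167.5 170.4] [634.2  95.   18. ]
1093 [ 82.7 170.7] [623.8  -9.3  18. ]
```

```bash
python3 -m jog '[[0,0,15,0,0,0],[0,0,35,0,0,0],[0,0,35,0,0,0],[0,0,30,0,0,0],[0,0,15,0,0,0],[0,0,10,0,0,0],[0,0,8,0,0,0],[0,0,5,0,0,0],[0,0,4,0,0,0],[0,0,2,0,0,0],[0,0,0,0,0,0],[0,0,0,0,0,0]]'
```

```text
time: 10.45
tool_pos: [645.0, 200.0, 56.7]
tcp_rot: [3.141, 0.001, 3.04]
contact_force: [-0.7, -0.8, -2.1]
grip_width: 27.6
finger_force: 30.0
```

```bash
python3 -m jog '[[0,0,1.5,0,0,0],[0,0,1,0,0,0],[0,0,0.5,0,0,0],[0,0,0,0,0,0],[0,0,0,0,0,0]]'
```

```text
time: 10.95
tool_pos: [644.7, 199.9, 53.2]
tcp_rot: [-3.142, 0.0, 3.04]
contact_force: [0.2, 0.2, -1.0]
grip_width: 27.3
finger_force: 30.0
```

```bash
python3 -m jog '[[0,0,0.6,0,0,0],[0,0,0,0,0,0],[0,0,0,0,0,0]]'; python3 -m jog '[[0,0,0,0,0,0],[0,0,0,0,0,0],[0,0,0,0,0,0],[0,0,0,0,0,0],[0,0,0,0,0,0]]' 60;python3 -m jog '[[0,0,-5,0,0,0],[0,0,-30,0,0,0],[0,0,-40,0,0,0],[0,0,-45,0,0,0],[0,0,-45,0,0,0],[0,0,-8,0,0,0],[0,0,0,0,0,0]]' 60;python3 -c "
from h import *
plan(452,272,226,1.52)"
```

```text
time: 11.25
tool_pos: [644.8, 200.0, 53.2]
tcp_rot: [3.142, 0.0, 3.04]
contact_force: [-2.0, -0.3, 4.7]
grip_width: 27.8
finger_force: 30.0
time: 11.75
tool_pos: [644.7, 200.0, 52.4]
tcp_rot: [-3.141, -0.0, 3.04]
contact_force: [-0.6, 0.5, -0.4]
grip_width: 55.0
finger_force: 0.0
time: 12.45
tool_pos: [645.5, 200.1, 228.3]
tcp_rot: [3.14, 0.005, 3.04]
contact_force: [-0.0, -0.4, 0.4]
grip_width: 54.9
finger_force: 0.0
shift [199.8  51.8   1.4] rows 5 [40.  10.4  0.3] | rz 1.52 rows 11 0.1382 tilt [0.0049 0.0008]
```

Contact was at 53.2, as expected, and b is released. Next is d.

```bash
python3 -m jog '[[40,10.4,0,0,0,0],[40,10.4,0,0,0,0],[40,10.4,0,0,0,0],[40,10.4,0,0,0,0],[40,10.4,0,0,0,0],[0,0,0,0,0,0.14],[0,0,0,0,0,0.14],[0,0,0,0,0,0.14],[0,0,0,0,0,0.14],[0,0,0,0,0,0.14],[0,0,0,0,0,0.14],[0,0,0,0,0,0.14]]' 100;python3 -m jog '[[0,0,0,0,0,0.14],[0,0,0,0,0,0.14],[0,0,0,0,0,0.14],[0,0,0,0,0,0.12],[0,0,0,0,0,0],[0,0,0,0,0,0],[0,0,0,0,0,0]]'; python3 - <<'E'
from h import *
r=wfit("d",452,272,-1.62,"pics/wd.png")
plan(r[0],r[1],43,r[2]+np.pi)
for d in bot.outline_of("cast_d_ankle","wrist")[:1]: print("rgb",bot.capture("wrist")[d["mask"]].mean(0))
E
```

```text
time: 13.65
tool_pos: [450.0, 271.6, 223.5]
tcp_rot: [-3.138, -0.0, 2.054]
contact_force: [0.2, -0.1, -0.3]
grip_width: 91.7
finger_force: 0.0
time: 14.35
tool_pos: [450.7, 271.9, 224.9]
tcp_rot: [-3.14, 0.001, 1.522]
contact_force: [0.1, -0.4, -0.2]
grip_width: 91.7
finger_force: 0.0
0.68 [252. 186.] 1740
0.75 [331.  89.] 2942
expected [254. 174.] fit [ 4.51828e+02  2.72785e+02 -1.57200e+00  8.40000e-02]
shift [  0.9   1.  182.3] rows 4 [ 0.2  0.2 45.6] | rz -0.049 rows 1 -0.0486 tilt [-0.0005 -0.0003]
rgb [ 93.83752549 163.19136642  80.42012237]
```

View pics/wd.png

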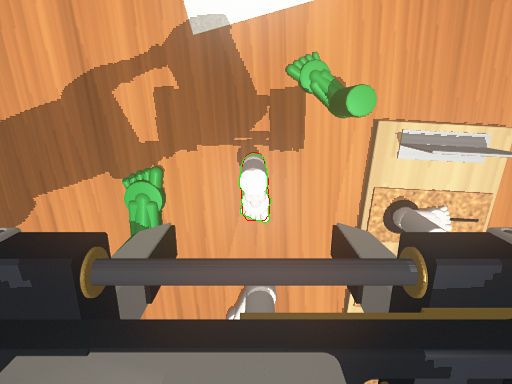

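White d is under the gripper at (254,186). The green look-alikes at (145,200) and (340,90) are clear of the fingers, and b stands well on its pad at (415,217).

```bash
python3 -m jog '[[1,1,20,0,0,-0.05],[0,0,40,0,0,0],[0,0,40,0,0,0],[0,0,40,0,0,0],[0,0,25,0,0,0],[0,0,12,0,0,0],[0,0,5.5,0,0,0],[0,0,0,0,0,0],[0,0,0,0,0,0],[0,0,0,0,0,0]]';python3 -m jog '[[0,0,0,0,0,0],[0,0,0,0,0,0],[0,0,0,0,0,0],[0,0,0,0,0,0],[0,0,0,0,0,0],[0,0,0,0,0,0],[0,0,0,0,0,0],[0,0,0,0,0,0],[0,0,0,0,0,0],[0,0,0,0,0,0],[0,0,0,0,0,0],[0,0,0,0,0,0]]' 0;python3 -m jog '[[0,0,-10,0,0,0],[0,0,-25,0,0,0],[0,0,-35,0,0,0],[0,0,-40,0,0,0],[0,0,-40,0,0,0],[0,0,-25,0,0,0],[0,0,-5,0,0,0],[0,0,0,0,0,0],[0,0,0,0,0,0]]';python3 -c "
from h import *
plan(634.2,95,223,3.04)"
```

```text
time: 15.55
tool_pos: [452.9, 273.3, 44.4]
tcp_rot: [3.139, -0.001, 1.57]
contact_force: [-0.0, -0.3, -0.7]
grip_width: 91.9
finger_force: 0.0
time: 16.75
tool_pos: [451.9, 272.9, 43.0]
tcp_rot: [-3.141, 0.0, 1.57]
contact_force: [-0.9, -0.1, -0.4]
grip_width: 31.2
finger_force: 30.0
time: 17.65
tool_pos: [451.2, 272.6, 221.4]
tcp_rot: [-3.139, 0.001, 1.57]
contact_force: [-1.1, -1.0, -2.3]
grip_width: 31.1
finger_force: 30.0
shift [-177.4  183.2   -1.8] rows 6 [-29.6  30.5  -0.3] | rz -1.47 rows 11 -0.1337 tilt [-0.0027 -0.0013]
```

```bash
python3 -m jog '[[-12,12.5,0,0,0,0],[-25,26,0,0,0,0],[-30,31,0,0,0,0],[-30,31,0,0,0,0],[-30,31,0,0,0,0],[-30,31,0,0,0,0],[-20,20.7,0,0,0,0],[0,0,0,0,0,-0.07],[0,0,0,0,0,-0.13],[0,0,0,0,0,-0.13],[0,0,0,0,0,-0.13],[0,0,0,0,0,-0.13]]';python3 -m jog '[[0,0,0,0,0,-0.13],[0,0,0,0,0,-0.13],[0,0,0,0,0,-0.13],[0,0,0,0,0,-0.13],[0,0,0,0,0,-0.13],[0,0,0,0,0,-0.13],[0,0,0,0,0,-0.1],[0,0,0,0,0,0],[0,0,0,0,0,0],[0,0,0,0,0,0]]';python3 -c "
from h import *
plan(634.2,95,61,3.04)"
```

```text
time: 18.85
tool_pos: [634.3, 95.6, 220.3]
tcp_rot: [-3.138, -0.002, 2.165]
contact_force: [-0.0, 0.0, -2.8]
grip_width: 31.0
finger_force: 30.0
time: 19.85
tool_pos: [634.8, 95.7, 222.1]
tcp_rot: [-3.141, -0.002, 3.038]
contact_force: [0.2, -0.3, -2.0]
grip_width: 31.3
finger_force: 30.0
shift [  0.3  -0.7 161.1] rows 4 [ 0.1 -0.2 40.3] | rz -0.002 rows 1 -0.0022 tilt [-0.0016 -0.0002]
```

```bash
python3 -m jog '[[0.3,-0.7,15,0,0,0],[0,0,35,0,0,0],[0,0,35,0,0,0],[0,0,30,0,0,0],[0,0,15,0,0,0],[0,0,12,0,0,0],[0,0,8,0,0,0],[0,0,5,0,0,0],[0,0,3,0,0,0],[0,0,1.5,0,0,0],[0,0,1,0,0,0],[0,0,0,0,0,0]]';python3 -m jog '[[0,0,0.6,0,0,0],[0,0,0,0,0,0],[0,0,0,0,0,0],[0,0,0,0,0,0]]'
```

```text
time: 21.05
tool_pos: [634.9, 95.1, 63.0]
tcp_rot: [-3.142, 0.001, 3.04]
contact_force: [-0.3, -0.1, -2.1]
grip_width: 31.7
finger_force: 30.0
time: 21.45
tool_pos: [634.8, 95.1, 62.1]
tcp_rot: [-3.142, 0.0, 3.04]
contact_force: [-0.1, -1.0, -2.3]
grip_width: 31.9
finger_force: 30.0
```

```bash
python3 -m jog '[[0,0,0.7,0,0,0],[0,0,0.6,0,0,0],[0,0,0,0,0,0],[0,0,0,0,0,0]]'
```

```text
time: 21.85
tool_pos: [634.8, 95.1, 61.0]
tcp_rot: [-3.142, 0.0, 3.04]
contact_force: [-0.1, -0.5, 1.8]
grip_width: 31.4
finger_force: 30.0
```

Contact at 61.0. Release, then on to c at about (452,89).

```bash
python3 -m jog '[[0,0,0,0,0,0],[0,0,0,0,0,0],[0,0,0,0,0,0],[0,0,0,0,0,0],[0,0,0,0,0,0]]' 60;python3 -m jog '[[0,0,-5,0,0,0],[0,0,-30,0,0,0],[0,0,-40,0,0,0],[0,0,-45,0,0,0],[0,0,-45,0,0,0],[0,0,-10,0,0,0],[0,0,0,0,0,0],[0,0,0,0,0,0]]' 60;python3 -c "
from h import *
plan(452,89,236,1.056)"
```

```text
time: 22.35
tool_pos: [634.7, 95.1, 60.6]
tcp_rot: [-3.141, 0.0, 3.04]
contact_force: [0.6, 0.1, -0.8]
grip_width: 55.0
finger_force: 0.0
time: 23.15
tool_pos: [634.0, 95.1, 234.3]
tcp_rot: [-3.141, -0.002, 3.04]
contact_force: [-0.4, -0.2, -1.5]
grip_width: 55.4
finger_force: 0.0
shift [180.5 -24.5  -1.3] rows 4 [45.1 -6.1 -0.3] | rz 1.984 rows 14 0.1417 tilt [-0.0023 -0.0002]
```

```bash
python3 -m jog '[[45,-6.1,0,0,0,0],[45,-6.1,0,0,0,0],[45,-6.1,0,0,0,0],[45,-6.1,0,0,0,0],[0,0,0,0,0,0.14],[0,0,0,0,0,0.14],[0,0,0,0,0,0.14],[0,0,0,0,0,0.14],[0,0,0,0,0,0.14],[0,0,0,0,0,0.14],[0,0,0,0,0,0.14],[0,0,0,0,0,0.14]]' 100;python3 -m jog '[[0,0,0,0,0,0.14],[0,0,0,0,0,0.14],[0,0,0,0,0,0.14],[0,0,0,0,0,0.14],[0,0,0,0,0,0.14],[0,0,0,0,0,0.14],[0,0,0,0,0,0.024],[0,0,0,0,0,0],[0,0,0,0,0,0],[0,0,0,0,0,0]]'; python3 - <<'E'
from h import *
r=wfit("c",452,89,-2.086,"pics/wc.png")
plan(r[0],r[1],59,r[2]+np.pi)
E
```

```text
time: 24.35
tool_pos: [452.0, 89.1, 233.5]
tcp_rot: [-3.137, -0.001, 1.914]
contact_force: [0.5, -0.3, 0.2]
grip_width: 92.0
finger_force: 0.0
time: 25.35
tool_pos: [453.0, 89.1, 235.3]
tcp_rot: [-3.141, 0.0, 1.058]
contact_force: [0.8, 0.6, 0.3]
grip_width: 91.6
finger_force: 0.0
0.76 [251. 197.] 2951
0.9 [ 97. 152.] 4793
expected [252. 173.] fit [ 4.5141e+02  8.7955e+01 -2.0500e+00  8.8000e-02]
shift [ -1.8  -0.9 176.6] rows 4 [-0.5 -0.2 44.1] | rz -0.034 rows 1 -0.0345 tilt [-0.0002 -0.0001]
```

View pics/wc.png

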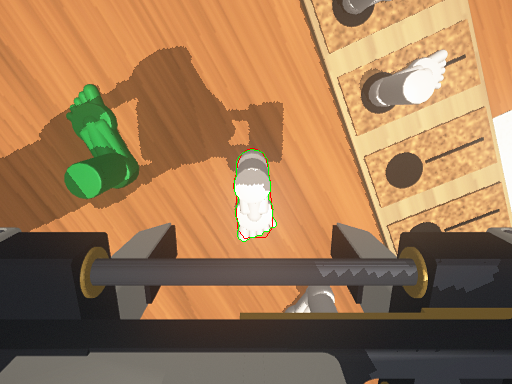

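White c is under the gripper at (254,195), the green one at (95,160) is clear, and d stands on its pad at (410,85).

```bash
python3 -m jog '[[-1.8,-0.9,20,0,0,-0.034],[0,0,40,0,0,0],[0,0,40,0,0,0],[0,0,36,0,0,0],[0,0,22,0,0,0],[0,0,12,0,0,0],[0,0,6.5,0,0,0],[0,0,0,0,0,0],[0,0,0,0,0,0],[0,0,0,0,0,0]]';python3 -m jog '[[0,0,0,0,0,0],[0,0,0,0,0,0],[0,0,0,0,0,0],[0,0,0,0,0,0],[0,0,0,0,0,0],[0,0,0,0,0,0],[0,0,0,0,0,0],[0,0,0,0,0,0],[0,0,0,0,0,0],[0,0,0,0,0,0]]' 0;python3 -m jog '[[0,0,-10,0,0,0],[0,0,-25,0,0,0],[0,0,-35,0,0,0],[0,0,-40,0,0,0],[0,0,-40,0,0,0],[0,0,-25,0,0,0],[0,0,-5,0,0,0],[0,0,0,0,0,0],[0,0,0,0,0,0]]';python3 -c "
from h import *
plan(613.3,-114,239,3.04)"
```

```text
time: 26.45
tool_pos: [452.1, 88.0, 60.0]
tcp_rot: [3.14, -0.001, 1.09]
contact_force: [-0.5, 0.1, 0.3]
grip_width: 92.2
finger_force: 0.0
time: 27.45
tool_pos: [451.4, 88.0, 59.1]
tcp_rot: [-3.141, 0.0, 1.09]
contact_force: [-0.5, -0.2, -0.2]
grip_width: 39.9
finger_force: 30.0
time: 28.35
tool_pos: [450.5, 87.9, 237.6]
tcp_rot: [-3.139, 0.002, 1.09]
contact_force: [-0.4, -0.8, -5.0]
grip_width: 39.5
finger_force: 30.0
shift [-103.7  237.8   -1.9] rows 6 [-17.3  39.6  -0.3] | rz -1.95 rows 14 -0.1393 tilt [-0.0033 -0.0002]
```

```bash
python3 -m jog '[[-6,13.8,0,0,0,0],[-13,29.8,0,0,0,0],[-16,36.7,0,0,0,0],[-16,36.7,0,0,0,0],[-16,36.7,0,0,0,0],[-16,36.7,0,0,0,0],[-13,29.8,0,0,0,0],[-7.7,17.6,0,0,0,0],[0,0,0,0,0,-0.06],[0,0,0,0,0,-0.12],[0,0,0,0,0,-0.12],[0,0,0,0,0,-0.12]]';python3 -m jog '[[0,0,0,0,0,-0.12],[0,0,0,0,0,-0.12],[0,0,0,0,0,-0.12],[0,0,0,0,0,-0.12],[0,0,0,0,0,-0.12],[0,0,0,0,0,-0.12],[0,0,0,0,0,-0.12],[0,0,0,0,0,-0.12],[0,0,0,0,0,-0.12],[0,0,0,0,0,-0.12],[0,0,0,0,0,-0.12],[0,0,0,0,0,-0.12]]';python3 -m jog '[[0,0,0,0,0,-0.09],[0,0,0,0,0,0],[0,0,0,0,0,0],[0,0,0,0,0,0]]';python3 -c "
from h import *
plan(613.3,-114,77,3.04)"
```

```text
time: 29.55
tool_pos: [614.0, -114.9, 236.8]
tcp_rot: [-3.138, -0.0, 1.514]
contact_force: [-0.1, -0.1, -3.9]
grip_width: 39.3
finger_force: 30.0
time: 30.75
tool_pos: [614.0, -114.9, 236.8]
tcp_rot: [-3.142, -0.004, 2.954]
contact_force: [-0.5, -0.7, -3.5]
grip_width: 39.3
finger_force: 30.0
time: 31.15
tool_pos: [614.2, -114.3, 238.4]
tcp_rot: [3.142, -0.001, 3.038]
contact_force: [-0.5, 0.6, -3.9]
grip_width: 39.5
finger_force: 30.0
shift [  0.8   0.2 161.4] rows 4 [ 0.2  0.  40.3] | rz -0.002 rows 1 -0.0022 tilt [-0.0012  0.0002]
```

```bash
python3 -m jog '[[0.8,0.2,15,0,0,0],[0,0,35,0,0,0],[0,0,35,0,0,0],[0,0,30,0,0,0],[0,0,15,0,0,0],[0,0,12,0,0,0],[0,0,8,0,0,0],[0,0,5,0,0,0],[0,0,3,0,0,0],[0,0,1.5,0,0,0],[0,0,0.5,0,0,0],[0,0,0,0,0,0]]';python3 -m jog '[[0,0,0.5,0,0,0],[0,0,0.5,0,0,0],[0,0,0,0,0,0],[0,0,0,0,0,0],[0,0,0,0,0,0]]'
```

```text
time: 32.35
tool_pos: [613.8, -113.8, 79.7]
tcp_rot: [-3.141, 0.001, 3.04]
contact_force: [-0.1, -0.8, -3.3]
grip_width: 39.3
finger_force: 30.0
time: 32.85
tool_pos: [613.6, -113.7, 78.2]
tcp_rot: [-3.142, 0.0, 3.04]
contact_force: [-0.6, -0.6, -4.1]
grip_width: 39.5
finger_force: 30.0
```

```bash
python3 -m jog '[[0,0,0.6,0,0,0],[0,0,0.5,0,0,0],[0,0,0.3,0,0,0],[0,0,0,0,0,0],[0,0,0,0,0,0]]'
```

```text
time: 33.35
tool_pos: [613.5, -113.7, 77.1]
tcp_rot: [-3.141, 0.0, 3.04]
contact_force: [-2.7, 0.5, 1.0]
grip_width: 39.6
finger_force: 30.0
```

Contact at 77.1. Release, then on to a.

```bash
python3 -m jog '[[0,0,0,0,0,0],[0,0,0,0,0,0],[0,0,0,0,0,0],[0,0,0,0,0,0],[0,0,0,0,0,0]]' 70;python3 -m jog '[[0,0,-5,0,0,0],[0,0,-30,0,0,0],[0,0,-40,0,0,0],[0,0,-40,0,0,0],[0,0,-35,0,0,0],[0,0,-5,0,0,0],[0,0,0,0,0,0],[0,0,0,0,0,0]]' 70;python3 -c "
from h import *
plan(438.5,-130.5,236,0.54)"
```

```text
time: 33.85
tool_pos: [613.7, -113.7, 76.9]
tcp_rot: [-3.141, 0.0, 3.04]
contact_force: [1.2, 0.0, -0.5]
grip_width: 64.2
finger_force: 0.0
time: 34.65
tool_pos: [612.9, -113.5, 230.5]
tcp_rot: [3.141, -0.002, 3.04]
contact_force: [0.1, -0.4, -0.5]
grip_width: 64.6
finger_force: 0.0
shift [171.8 -34.7  -5.1] rows 4 [42.9 -8.7 -1.3] | rz 2.5 rows 18 0.1389 tilt [-0.0022  0.0006]
```

```bash
python3 -m jog '[[43,-8.7,-1,0,0,0],[43,-8.7,-1,0,0,0],[43,-8.7,-1,0,0,0],[43,-8.7,-1,0,0,0],[0,0,0,0,0,0.14],[0,0,0,0,0,0.14],[0,0,0,0,0,0.14],[0,0,0,0,0,0.14],[0,0,0,0,0,0.14],[0,0,0,0,0,0.14],[0,0,0,0,0,0.14],[0,0,0,0,0,0.14]]' 100;python3 -m jog '[[0,0,0,0,0,0.14],[0,0,0,0,0,0.14],[0,0,0,0,0,0.14],[0,0,0,0,0,0.14],[0,0,0,0,0,0.14],[0,0,0,0,0,0.14],[0,0,0,0,0,0.14],[0,0,0,0,0,0.14],[0,0,0,0,0,0.14],[0,0,0,0,0,0.12],[0,0,0,0,0,0],[0,0,0,0,0,0]]';  python3 -m jog '[[0,0,0,0,0,0],[0,0,0,0,0,0]]';python3 - <<'E'
from h import *
r=wfit("a",438.5,-130.5,-2.6,"pics/wa.png")
plan(r[0],r[1],51,r[2]+np.pi)
E
```

```text
time: 35.85
tool_pos: [438.1, -130.4, 234.1]
tcp_rot: [-3.139, -0.003, 1.914]
contact_force: [0.4, -0.3, 0.6]
grip_width: 91.9
finger_force: 0.0
time: 37.05
tool_pos: [438.4, -130.6, 234.7]
tcp_rot: [-3.14, 0.001, 0.543]
contact_force: [-0.2, 0.6, -0.1]
grip_width: 91.8
finger_force: 0.0
time: 37.25
tool_pos: [438.8, -130.8, 235.5]
tcp_rot: [-3.141, 0.0, 0.541]
contact_force: [1.1, 0.1, 0.3]
grip_width: 91.8
finger_force: 0.0
0.77 [254. 185.] 2272
expected [253. 173.] fit [ 4.43034e+02 -1.30609e+02 -2.67100e+00  8.80000e-02]
shift [  3.7   2.  184.7] rows 4 [ 0.9  0.5 46.2] | rz 0.07 rows 1 0.0699 tilt [-0.0001  0.    ]
```

View pics/wa.png

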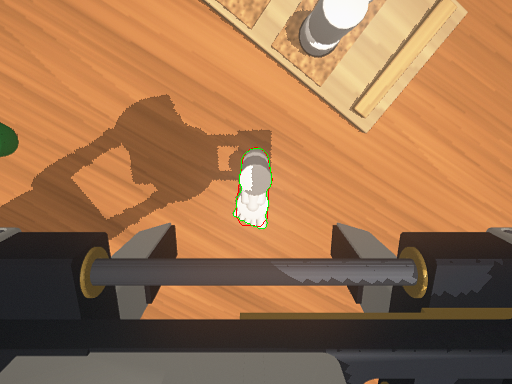

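Only white a is under the gripper, at (254,187); the fitted toe (red) leans slightly against the mask, so I take only half of the yaw correction. c stands at (330,20).

```bash
python3 -m jog '[[3.7,2,20,0,0,0.035],[0,0,40,0,0,0],[0,0,40,0,0,0],[0,0,40,0,0,0],[0,0,24,0,0,0],[0,0,14,0,0,0],[0,0,6.5,0,0,0],[0,0,0,0,0,0],[0,0,0,0,0,0],[0,0,0,0,0,0]]';python3 -m jog '[[0,0,0,0,0,0],[0,0,0,0,0,0],[0,0,0,0,0,0],[0,0,0,0,0,0],[0,0,0,0,0,0],[0,0,0,0,0,0],[0,0,0,0,0,0],[0,0,0,0,0,0],[0,0,0,0,0,0],[0,0,0,0,0,0],[0,0,0,0,0,0],[0,0,0,0,0,0]]' 0;python3 -m jog '[[0,0,-10,0,0,0],[0,0,-25,0,0,0],[0,0,-35,0,0,0],[0,0,-40,0,0,0],[0,0,-40,0,0,0],[0,0,-25,0,0,0],[0,0,-5,0,0,0],[0,0,0,0,0,0],[0,0,0,0,0,0]]';python3 -c "
from h import *
plan(623.8,-9.2,231,3.04)"
```

```text
time: 38.35
tool_pos: [443.8, -130.9, 52.3]
tcp_rot: [3.14, -0.001, 0.505]
contact_force: [-0.8, -0.7, -0.3]
grip_width: 91.9
finger_force: 0.0
time: 39.55
tool_pos: [443.1, -130.6, 51.3]
tcp_rot: [-3.142, 0.0, 0.505]
contact_force: [0.6, 0.2, -0.4]
grip_width: 35.6
finger_force: 30.0
time: 40.45
tool_pos: [442.2, -130.2, 229.8]
tcp_rot: [-3.139, 0.002, 0.505]
contact_force: [0.3, 0.2, -3.6]
grip_width: 35.7
finger_force: 30.0
shift [217.5 -18.1  -1.6] rows 5 [43.5 -3.6 -0.3] | rz -2.535 rows 18 -0.1408 tilt [-0.0028  0.0012]
```

```bash
python3 -m jog '[[15,-1.2,0,0,0,0],[30,-2.5,0,0,0,0],[40,-3.4,0,0,0,0],[40,-3.4,0,0,0,0],[40,-3.4,0,0,0,0],[30,-2.5,0,0,0,0],[22.5,-1.7,0,0,0,0],[0,0,0,0,0,-0.06],[0,0,0,0,0,-0.125],[0,0,0,0,0,-0.125],[0,0,0,0,0,-0.125],[0,0,0,0,0,-0.125]]';python3 -m jog '[[0,0,0,0,0,-0.125],[0,0,0,0,0,-0.125],[0,0,0,0,0,-0.125],[0,0,0,0,0,-0.125],[0,0,0,0,0,-0.125],[0,0,0,0,0,-0.125],[0,0,0,0,0,-0.125],[0,0,0,0,0,-0.125],[0,0,0,0,0,-0.125],[0,0,0,0,0,-0.125],[0,0,0,0,0,-0.125],[0,0,0,0,0,-0.125]]';python3 -m jog '[[0,0,0,0,0,-0.125],[0,0,0,0,0,-0.125],[0,0,0,0,0,-0.125],[0,0,0,0,0,-0.1],[0,0,0,0,0,0],[0,0,0,0,0,0],[0,0,0,0,0,0]]';python3 -c "
from h import *
plan(623.8,-9.2,69.2,3.04)"
```

```text
time: 41.65
tool_pos: [624.7, -8.6, 229.0]
tcp_rot: [-3.138, 0.001, 1.07]
contact_force: [-0.2, 0.1, -4.2]
grip_width: 35.5
finger_force: 30.0
time: 42.85
tool_pos: [624.7, -8.7, 229.0]
tcp_rot: [-3.14, -0.003, 2.57]
contact_force: [0.1, -0.0, -2.4]
grip_width: 35.6
finger_force: 30.0
time: 43.55
tool_pos: [624.7, -9.3, 230.5]
tcp_rot: [3.142, -0.001, 3.038]
contact_force: [-0.1, -1.1, -3.1]
grip_width: 35.6
finger_force: 30.0
shift [  0.7  -0.  161.3] rows 4 [ 0.2 -0.  40.3] | rz -0.002 rows 1 -0.002 tilt [-0.0012  0.0002]
```

```bash
python3 -m jog '[[0.7,0,15,0,0,0],[0,0,35,0,0,0],[0,0,35,0,0,0],[0,0,30,0,0,0],[0,0,15,0,0,0],[0,0,12,0,0,0],[0,0,8,0,0,0],[0,0,5,0,0,0],[0,0,3,0,0,0],[0,0,1.5,0,0,0],[0,0,0.5,0,0,0],[0,0,0,0,0,0]]';python3 -m jog '[[0,0,0.6,0,0,0],[0,0,0.5,0,0,0],[0,0,0.5,0,0,0],[0,0,0,0,0,0],[0,0,0,0,0,0]]'
```

```text
time: 44.75
tool_pos: [624.3, -9.6, 71.8]
tcp_rot: [-3.141, 0.001, 3.04]
contact_force: [-0.1, -0.0, -3.0]
grip_width: 35.4
finger_force: 30.0
time: 45.25
tool_pos: [624.1, -9.5, 69.7]
tcp_rot: [-3.142, 0.0, 3.04]
contact_force: [0.2, -0.7, -2.0]
grip_width: 35.8
finger_force: 30.0
```

```bash
python3 -m jog '[[0,0,0.4,0,0,0],[0,0,0.3,0,0,0],[0,0,0,0,0,0],[0,0,0,0,0,0]]';python3 -m jog '[[0,0,0,0,0,0],[0,0,0,0,0,0],[0,0,0,0,0,0],[0,0,0,0,0,0],[0,0,0,0,0,0]]' 65;python3 -m jog '[[0,0,-5,0,0,0],[0,0,-30,0,0,0],[0,0,-40,0,0,0],[0,0,-40,0,0,0],[0,0,-40,0,0,0],[40,0,0,0,0,0],[40,0,0,0,0,0],[40,0,0,0,0,0],[30,0,0,0,0,0],[0,0,0,0,0,0],[0,0,0,0,0,0],[0,0,0,0,0,0]]'
python3 - <<'E'
from h import *
tg=dict(b=(644.4,200),d=(634.2,95),a=(623.8,-9.2),c=(613.3,-114))
im={n:bot.capture(n) for n in("scene","side")}
for n in im: cv2.imwrite(f"pics/{n}9.png",im[n][:,:,::-1])
for k,(x,y) in tg.items():
  cms=[]
  for n in im:
    e=proj(cam(n),[[x+20,y,50]])[0];ds=sorted(bot.outline_of(f"cast_{k}_ankle",n),key=lambda d:np.hypot(*(np.array(d["pixel"])-e)))
    if ds and np.hypot(*(np.array(ds[0]["pixel"])-e))<15: cms.append((cam(n),up(ds[0]["mask"])))
  if cms:
    r=fit(k,cms,x,y,[-.4,-.1,.2],z0=18);print(k,len(cms),np.round(r,3),np.round(np.array(r[:2])-(x,y),1))
  else: print(k,"none")
a=cv2.resize(cv2.imread("pics/scene9.png")[150:384,90:350],None,fx=2.2,fy=2.2)
cv2.imwrite("pics/end.png",a)
E
```

```text
time: 45.65
tool_pos: [624.1, -9.5, 69.3]
tcp_rot: [-3.141, 0.0, 3.04]
contact_force: [-1.9, -0.2, 1.3]
grip_width: 35.7
finger_force: 30.0
time: 46.15
tool_pos: [624.1, -9.5, 69.0]
tcp_rot: [-3.141, 0.0, 3.04]
contact_force: [-0.4, 0.1, 1.1]
grip_width: 59.6
finger_force: 0.0
time: 47.35
tool_pos: [476.0, 5.5, 224.4]
tcp_rot: [-3.141, 0.002, 3.04]
contact_force: [-0.4, -0.5, -0.7]
grip_width: 59.5
finger_force: 0.0
b 2 [ 6.46808e+02  1.99756e+02 -1.40000e-01  2.23000e-01] [ 2.4 -0.2]
d 2 [ 6.36188e+02  9.54520e+01 -1.03000e-01  2.63000e-01] [2.  0.5]
a 2 [ 6.28869e+02 -7.57800e+00 -1.32000e-01  2.32000e-01] [5.1 1.6]
c 2 [ 6.15936e+02 -1.13026e+02 -1.27000e-01  1.60000e-01] [2.6 1. ]
```

View pics/end.png

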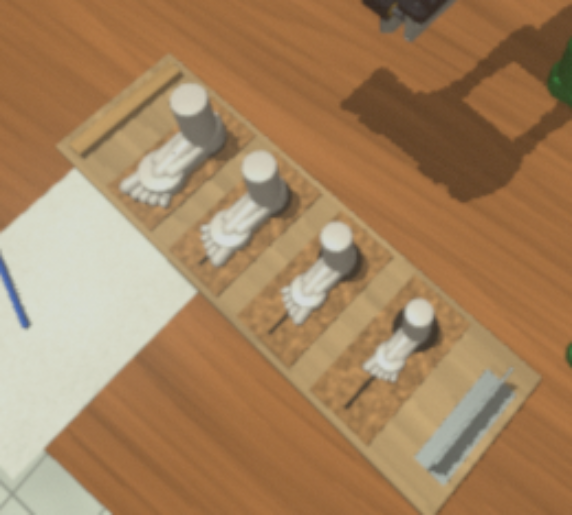

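View pics/side9.png

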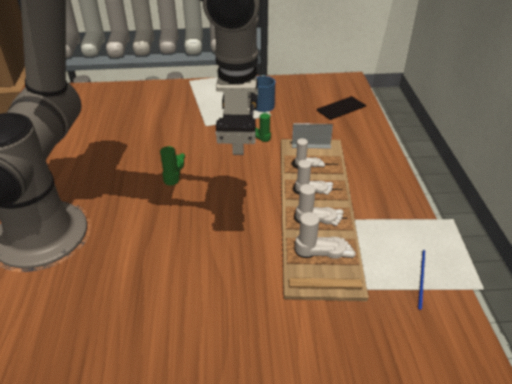

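All four stand upright on their spots, toes along the lines, with the smallest (crop pixel (418,340)) by the bookend and the largest (190,120) by the strip. All are within about 5 mm of target and the robot is clear.

```bash
python3 -c "
from plant import bot
print(bot.close_job())"
```

```text
the job is handed in; nothing more can be done
None
```

The four foot models stand on their pads in order of size from the bookend outwards (80, 97, 114, 131 mm), upright, toes away from the robot and released; the last check put them all within about 5 mm of their spots, and I handed the job in just after 47 s on the robot's clock, without a verdict being returned.

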